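Close the seed box with its vented lid and take the cover off

TASK

Pull the carriage with the seed box out from under the grow-lamp, by its upright handle, until it meets its stop. Take up the slotted inner lid with the cover still nested on it (hold the inner lid's edges through the cover's two finger bays), set the pair on the box so that the inner lid drops fully home in the mouth, and let go. Then lift the cover off alone by its bar, leaving the inner lid seated and undisturbed so that the seedlings get air, and finish still holding the cover, level and straight above the box, about 10 cm clear of the inner lid: do not part the two lids earlier, do not drop the inner lid, do not put the cover down, and leave the other things on the board where they are.

Things in the scene. Friction and masses are not known exactly. Their poses are not given: they have to be found in the camera images.
- lamp_stand: Fixed stand: two slide rails along its y (y = -120 to +200 mm), and a white lamp hood 220 (x) by 190 (y) mm, z = 230 to 275 mm, over y = 0 to +190 mm, on posts at x = +-92, y = +100 mm. Origin on the board under the middle of the hood's front edge, z up. The carriage comes out along its -y. Its yaw is that of the carriage and box.
- carriage (a joint): Slide of the aluminium carriage (tray 124 mm wide, floor top at 22 mm) to which the seed box is fixed: 0 = fully in under the lamp, 0.165 m = out against its stop, a hard end; grows as it comes out along the stand's -y. About 3 N friction; stays where it is left. Starts 0 to 30 mm out.
- carriage_grip (a point): Middle of the carriage's handle: a level round steel bar 10 mm thick, 78 mm long along the stand's x, on two pegs 68 mm apart, 58 mm above the board and 36 mm above the tray floor. Free on both sides: pinch it from above, closing along the stand's y. It is 140 mm ahead (stand's -y) of box_mouth. Axes as the stand's.
- box_mouth (a point): Centre of the seed box's open mouth, in the plane of its rim, 102 mm above the board; rides on the carriage. Box 108 (x) by 58 (y) mm outside, 80 mm high, walls 4 mm, mouth 100 x 50 mm. Axes as the stand's. With the carriage at its stop it is 110 mm in front of the hood's edge.
- inner_lid: Loose slotted wooden lid, about 75 g, the cover nested on it. Board 112 (x) by 62 (y) mm, z = 8 to 26 mm, alike after a half turn; below it (z = 0 to 8 mm) two cleats, outline 95 x 45 mm, drop into the box's mouth with 2.5 mm play each side until the board rests on the rim: home, its origin is 8 mm below box_mouth. Origin: centre of the cleats' underside, z up.
- cover: Loose wooden cap, about 95 g, 125 (x) by 75 (y) mm, lying by its weight alone on the inner lid with 2.5 mm play all round: roof z = 0 to 6 mm, skirts at ends and corners down to z = -12 mm. Origin: centre of the roof's underside, 26 mm above the inner lid's origin when nested; axes as the inner lid's.
- cover_bar (a point): Centre of the top of the cover's bar, 30 mm above the cover's origin: the bar is 84 (x) by 14 (y) mm and rises 24 mm from the roof; pinch it from above, closing along y, with the TCP about level with this point (lower, the fingertips meet the roof).
- finger_bay (a point): Middle of the bay on the cover's +y side, at mid-height of the inner lid's edge (17 mm above the inner lid's origin, 31 mm out in y); its twin is 62 mm away at -y. Each bay is 48 mm long in x, cut through skirt and roof (roof there 56 mm wide), so fingers from above, closing along y, pinch the bare edges of the inner lid; TCP 23 mm above the table suits the standing pair.
- mister: Bystander: green plastic press-button spray mister, 72 mm across, 151 mm high, origin at its base.
- bonsai_tray: Bystander: shallow brown bonsai tray, 147 x 107 x 32 mm, origin at its base.
- root_hook: Bystander: stainless steel root hook lying on the board, 145 mm long, 18 mm thick.
- vase: Bystander: small glass vase, 64 mm across, 110 mm high, origin at its base.
- turntable: Bystander: round wooden turntable, 140 mm across, 36 mm high, origin at its base.
- clay_pot: Bystander: empty terracotta pot, 76 mm across, 64 mm high, near the robot, origin at its base.
- broom: Bystander: hand brush, 170 mm long, lying on the board.
- dish: Bystander: shallow dish, 100 mm across, 25 mm high, origin at its base.
Things that resemble listed ones, but are neither listed nor needed, are in the scene too. There is more than one size of the cover; the job needs the smallest.

How it is judged:
By the outcome, as a careful person would: the job done as asked, in the order asked, and still so for the second after the job is handed in, while the arm keeps its last pose, push and grip.
It also fails if it takes over 72 s, if anything falls off the work surface, if the arm or the gripper's body presses on something with over 40 N, if the wrist force passes 120 N, or if a joint passes its speed limit or range.

ROBOT

A 6-joint arm with a two-finger parallel gripper is mounted at the origin on the work surface. World frame = base frame: x ahead of the robot, y to its left, z up, the work surface at z = 0. Lengths are in m, angles in degrees, forces in N, time in s.
With the tool pointing down it reaches from about 0.25 to 0.725 m from the base axis. Payload 9.7 kg.
Tool frame: the origin (TCP) lies between the finger pads, 19 mm behind the fingertips; this is the grasp point; z points along the fingers, y is the direction in which the jaws open and shut (so a half turn about z gives the same grasp; the last joint's range is limited). The gripper opens to 85 mm and grips with 20 to 120 N. Pads are 22 mm wide; open, the fingers measure 114 mm over their backs; the gripper's body (76 mm by 85 mm) begins 54 mm behind the grasp point. The pads swing forward as they close: fully open they stand 13 mm farther back than shut.
Start: joints at [64.916, 4.979, 10.078, 95.1, 0, 90], TCP at [0.233, 0.498, 0.25] pointing down, gripper open.
Joint ranges: [-179.16, 179.16], [-48.56, 103.87], [-65.8, 70.77], [-126.05, 130.52], [-82.76, 87.17], [-180, 180]. Speed limits (degrees/s): [127.2, 127.2, 147.25, 180, 180, 180].

INTERFACE

Orientations are given as [roll, pitch, yaw] about the fixed x, y, z axes, in that order (R = Rz(yaw) Ry(pitch) Rx(roll)).
In Python, from workcell import bot gives the robot as it stands.
- The arm moves only by the shell command python3 -m pendant 'ROWS' [FORCE]. ROWS is JSON, a list that holds one entry, the list of rows, each a list of 7 numbers: the shift along the tool's x, y, z in cm, then the turn, a rotation vector about the tool's x, y, z in rad, then the opening in per cent of the stroke, from 0 (shut) to 100 (fully open). In form: [[[dx, dy, dz, ax, ay, az, gripper], ...]]. A call has 1 to 5 rows; each row shifts and turns the pose as measured when the row begins, along the tool's axes as they then stand; what a row does not reach is not made up. A row lasts 1/12 s, in which the tool goes at most 41.7 mm and 7.16 degrees, less where a joint would pass 70% of its speed; a pose out of reach is approached as far as the arm can. A call with a gripper value outside its range is refused whole. The fingers move at their own pace and stop on an object; FORCE is the grip in N (left out, the last holds). Time passes only in rows, so rows that do not move let the fingers close. It gives the time, the measured TCP pose, the force and the opening at its end, in the units of the state.
- bot.get_obs(): the state, without advancing time (a new reading comes with each control period).
- bot.camera(name): name is "scene" or "top" or "wrist"; returns the picture (480x640x3 uint8, red, green, blue); there is no depth.
- bot.get_calibration(name): a dict with "intrinsics" (3x3 intrinsics, pixels), "pose" (4x4, takes a point from camera to world coordinates); the wrist camera has in their place "T_tool_cam" (4x4, takes a point from camera to tool coordinates, whose origin is the TCP and whose axes are the flange's). Camera axes: x right, y down, z forward; pixel columns grow to the right and rows downward; lengths in m; the calibration is good to about 2 mm. A picture is of the moment at which its call begins: read the wrist's pose just before it. get_calibration takes no time and is no camera call.
- bot.job_done(): hands the job in, once; it reports no verdict.
Trained networks look in the newest picture that a camera, given by its name, has taken for a name from the list of things; names that differ only in an ending like _2 or _b are one class to them, and where a whole thing is asked for, a point or a joint stands for the part that bears it (a point fixed in the world has none). Each returns a list of dicts, best first, with "confidence" (0 to 1); they miss things now and then, are a little off and sometimes report something else, mostly with a low value. They report only what shows in the picture. A call takes as long as a camera call. They do not tell look-alikes from the thing itself.
- bot.masks_of(camera, thing): "pixels" (480x640 bool, what is visible of it) and "extent" ([left, top, right, bottom] in pixels, round what is visible of it).
- bot.mark_of(camera, thing): "uv" ([column, row] in pixels: a listed point, or the origin of a listed thing).
The state is a dict: "time": time; "q": joint angles; "qd": joint speeds; "joint_efforts": joint torques, N m; "ee_pos": TCP position; "tcp_rot": TCP orientation; "wrist_force": force on the tool from outside, world axes, zero at the start; "torque": the same for the moment, N m; "opening": finger opening in m.
Only numpy, scipy, OpenCV 4.12 (cv2) and the standard library are available. Lean on these libraries where they do the work, as an engineer would, in place of code of your own. Each camera call takes 0.05 s, during which the arm holds its last target. There are 200 camera calls.

## Working session

There is one attempt and no reset: what is moved stays moved. The work goes in short steps, Python scripts to look and compute and a shell command to move; the robot and the scene stay as the last step left them, time stands still between calls to the robot, and variables do not carry over. Pictures are saved under pics/ and viewed, about 8 in all and at most 12, crops included, and the job is handed in when it is done.

```bash
mkdir -p pics; ls; cat > h.py <<'E'
import numpy as np, cv2
from workcell import bot
from scipy.spatial.transform import Rotation as R
def tool():
    o=bot.get_obs(); T=np.eye(4); T[:3,:3]=R.from_euler('xyz',o['tcp_rot'],degrees=True).as_matrix(); T[:3,3]=o['ee_pos']; return T
def cam(n):
    c=bot.get_calibration(n); K=np.array(c['intrinsics'])
    P=np.array(c['pose']) if 'pose' in c else tool()@np.array(c['T_tool_cam'])
    return K,P
def ray(n,uv,z,KP=None):
    K,P=KP or cam(n); d=P[:3,:3]@np.linalg.solve(K,[uv[0],uv[1],1]); o=P[:3,3]
    return o+d*(z-o[2])/d[2]
def proj(n,X,KP=None):
    K,P=KP or cam(n); p=K@(P[:3,:3].T@(np.array(X)-P[:3,3])); return p[:2]/p[2]
def snap(n,f):
    im=bot.camera(n); cv2.imwrite('pics/'+f,cv2.cvtColor(im,cv2.COLOR_RGB2BGR)); return im
E
python3 - <<'E'
from h import *
np.set_printoptions(precision=3,suppress=True)
a=snap('top','t0.png'); b=snap('scene','s0.png')
for n in ['top','scene']:
  print(n,cam(n)[1])
  for t,z in [('lamp_stand',0),('carriage_grip',.058),('box_mouth',.102),('inner_lid',0),('cover',.026),('cover_bar',.056),('finger_bay',.017)]:
    print(t,[(np.round(r['uv']),round(r['confidence'],2),ray(n,r['uv'],z)[:2].round(3)) for r in bot.mark_of(n,t)][:5])
print(bot.get_obs())
E
```

```text
pics
top [[ 0.005 -0.998  0.063  0.388]
 [-1.    -0.006 -0.011 -0.166]
 [ 0.011 -0.063 -0.998  1.545]
 [ 0.     0.     0.     1.   ]]
lamp_stand [(array([197., 229.]), 0.92, array([0.529, 0.229]))]
carriage_grip [(array([226., 227.]), 0.94, array([0.529, 0.125]))]
box_mouth [(array([175., 225.]), 0.77, array([0.531, 0.269]))]
inner_lid [(array([177., 227.]), 0.73, array([0.534, 0.295])), (array([347., 249.]), 0.55, array([ 0.467, -0.254]))]
cover [(array([374., 309.]), 0.75, array([ 0.278, -0.337])), (array([487., 283.]), 0.7, array([ 0.361, -0.697])), (array([347., 253.]), 0.64, array([ 0.453, -0.253]))]
cover_bar [(array([348., 253.]), 0.93, array([ 0.452, -0.254])), (array([377., 314.]), 0.9, array([ 0.263, -0.345])), (array([492., 284.]), 0.89, array([ 0.359, -0.703])), (array([346., 248.]), 0.4, array([ 0.465, -0.248]))]
finger_bay [(array([489., 296.]), 0.98, array([ 0.318, -0.706])), (array([339., 248.]), 0.91, array([ 0.471, -0.229])), (array([386., 323.]), 0.63, array([ 0.231, -0.375]))]
scene [[ 0.563  0.496 -0.661  1.482]
 [ 0.826 -0.349  0.442 -0.813]
 [-0.011 -0.795 -0.6
[... 600 characters left out ...]
 246.]), 0.65, array([ 0.453, -0.252])), (array([ 76., 300.]), 0.64, array([ 0.37 , -0.698]))]
finger_bay [(array([284., 257.]), 0.96, array([ 0.468, -0.217])), (array([194., 233.]), 0.95, array([ 0.251, -0.361])), (array([ 67., 306.]), 0.92, array([ 0.332, -0.717]))]
{'time': 0.8, 'q': array([64.917,  4.978, 10.078, 95.101,  0.001, 90.   ]), 'qd': array([ 0.049, -0.035, -0.027, -0.017,  0.032,  0.046]), 'joint_efforts': array([  0.003, -52.004,  46.484,   0.001,   0.   ,   0.   ]), 'ee_pos': array([0.233, 0.498, 0.25 ]), 'tcp_rot': array([-179.999,   -0.001,  154.917]), 'wrist_force': array([ 0.035, -0.426,  0.281]), 'torque': array([ 0.003, -0.011,  0.003]), 'opening': 0.08548325693212962}
```

View pics/t0.png

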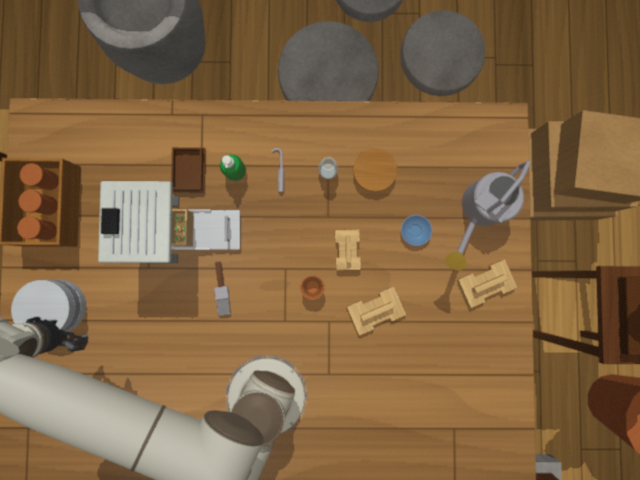

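View pics/s0.png

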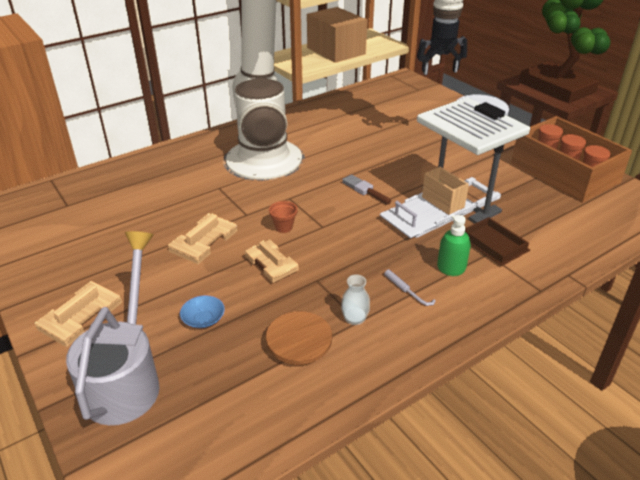

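The scene's picture shows the smallest cover with its inner lid at about (347,250) in the top view, with its long axis roughly along world x. The carriage handle is at (226,227) and it comes out toward -y. I'll turn the tool to yaw 0 first and back away from the hood before approaching.

```bash
r='' ; p="python3 -m pendant"
$p '[[[0,0,-0.4,0,0,0.125,100],[0,0,-0.4,0,0,0.125,100],[0,0,-0.4,0,0,0.125,100],[0,0,-0.4,0,0,0.125,100],[0,0,-0.4,0,0,0.125,100]]]' 30
$p '[[[0,0,-0.4,0,0,0.125,100],[0,0,-0.4,0,0,0.125,100],[0,0,-0.4,0,0,0.125,100],[0,0,-0.4,0,0,0.125,100],[0,0,-0.4,0,0,0.125,100]]]'
$p '[[[0,0,-0.2,0,0,0.125,100],[0,0,-0.2,0,0,0.125,100],[0,0,-0.2,0,0,0.125,100],[0,0,-0.2,0,0,0.125,100],[0,0,-0.2,0,0,0.125,100]]]'
$p '[[[0,0,0,0,0,0.125,100],[0,0,0,0,0,0.125,100],[0,0,0,0,0,0.125,100],[0,0,0,0,0,0.125,100],[0,0,0,0,0,0.125,100]]]'
python3 -c "
from h import *
print(bot.get_obs()); print(bot.get_calibration('wrist'))"
```

```text
time: 1.22
ee_pos: [0.233, 0.4978, 0.2697]
tcp_rot: [-179.9, 0.1, 118.9]
wrist_force: [0.7, 0.6, -0.0]
opening: 0.0854
time: 1.63
ee_pos: [0.233, 0.4978, 0.2909]
tcp_rot: [-180.0, 0.1, 83.1]
wrist_force: [0.5, -0.7, -0.7]
opening: 0.0856
time: 2.05
ee_pos: [0.2994, 0.457, 0.3018]
tcp_rot: [-176.4, 0.4, 55.1]
wrist_force: [-0.1, 0.2, -0.3]
opening: 0.0857
time: 2.47
ee_pos: [0.4145, 0.3321, 0.3019]
tcp_rot: [-169.8, 4.5, 33.7]
wrist_force: [0.6, 1.2, 0.9]
opening: 0.0855
{'time': 2.4667, 'q': array([ 33.62289413,   7.86054385,  18.46259198, 105.07632954,
        10.17796556, 179.94266307]), 'qd': array([-5.09793158e+01,  5.82439871e+00,  4.20788315e+00,  1.22491384e+01,
        1.37340969e+01, -3.49148282e-02]), 'joint_efforts': array([ 7.03630060e+00, -5.60926223e+01,  4.43599069e+01,  6.55860174e-01,
        2.01055175e-01, -2.20313223e-05]), 'ee_pos': array([0.41448408, 0.33213254, 0.30191775]), 'tcp_rot': array([-169.81762347,    4.46414745,   33.67950052]), 'wrist_force': array([0.62066112, 1.16238472, 0.93705779]), 'torque': array([-0.10094423, -0.19455501, -0.00249299]), 'opening': 0.0855397598072517}
{'intrinsics': array([[351.31572974,   0.        , 318.52801592],
       [  0.        , 351.31572974, 239.91242951],
       [  0.        ,   0.        ,   1.        ]]), 'T_tool_cam': array([[ 7.49915350e-04, -9.51323308e-01, -3.08193773e-01,
         7.93056987e-02],
       [ 9.99999615e-01,  8.54127800e-04, -2.03237795e-04,
        -2.28809687e-04],
       [ 4.56581720e-04, -3.08193501e-01,  9.51323582e-01,
        -1.23151697e-01],
       [ 0.00000000e+00,  0.00000000e+00,  0.00000000e+00,
         1.00000000e+00]])}
```

The last joint runs the other way (yaw = q1 − q6 + 180) and hit its limit, so the tool drifted over the hood. I'll raise it now and turn back. Yaw 180 suits all the grasps.

```bash
p="python3 -m pendant"
$p '[[[0,0,-3,0,0,0,100],[0,0,-2,0,0,0,100],[0,0,0,0,0,-0.12,100]]]'
python3 - <<'E'
from h import *
o=bot.get_obs(); print(o['q'],o['qd'])
T=tool(); 
for y in [o['tcp_rot'][2]]:
  G=R.from_euler('xyz',[180,0,y],degrees=True).as_matrix()
  print(R.from_matrix(T[:3,:3].T@G).as_rotvec(), T[:3,:3].T@(np.array([.35,.05,.33])-T[:3,3])*100)
E
```

```text
time: 2.72
ee_pos: [0.4264, 0.3194, 0.3491]
tcp_rot: [-169.3, 3.8, 39.5]
wrist_force: [0.3, 1.2, -1.1]
opening: 0.0853
[ 31.80966697  10.98810545  27.43358204 111.62355469  10.09515305
 172.20357839] [ -1.25476894  -0.40123734  -1.69857693  -1.08898911   0.34842678
 -92.25470118]
[-0.18661387  0.06559272 -0.00614031] [-22.85955684  16.28511691   0.40226512]
```

```bash
p="python3 -m pendant"
$p '[[[0,0,0,-0.094,0.033,0,100],[0,0,0,-0.094,0.033,0,100],[0,0,0,0,0,-0.12,100],[0,0,0,0,0,-0.12,100],[0,0,0,0,0,-0.12,100]]]'
$p '[[[0,0,0,0,0,-0.12,100],[0,0,0,0,0,-0.12,100],[0,0,0,0,0,-0.12,100],[0,0,0,0,0,-0.12,100],[0,0,0,0,0,-0.12,100]]]'
$p '[[[0,0,0,0,0,-0.12,100],[0,0,0,0,0,-0.12,100],[0,0,0,0,0,-0.12,100],[0,0,0,0,0,-0.12,100],[0,0,0,0,0,-0.12,100]]]'
$p '[[[0,0,0,0,0,-0.12,100],[0,0,0,0,0,-0.12,100],[0,0,0,0,0,-0.12,100],[0,0,0,0,0,-0.12,100],[0,0,0,0,0,-0.12,100]]]'
```

```text
time: 3.13
ee_pos: [0.429, 0.3181, 0.3503]
tcp_rot: [179.3, -0.1, 60.5]
wrist_force: [0.0, 0.2, 0.4]
opening: 0.0854
time: 3.55
ee_pos: [0.4286, 0.3184, 0.3509]
tcp_rot: [179.3, 0.3, 96.3]
wrist_force: [-0.2, -0.5, -0.0]
opening: 0.0855
time: 3.97
ee_pos: [0.4286, 0.3184, 0.3512]
tcp_rot: [179.6, 0.6, 132.1]
wrist_force: [-0.4, -0.6, 0.5]
opening: 0.0851
time: 4.38
ee_pos: [0.4286, 0.3184, 0.3513]
tcp_rot: [-180.0, 0.8, 167.9]
wrist_force: [-0.1, -0.3, -0.3]
opening: 0.0856
```

```bash
p="python3 -m pendant"
$p '[[[0,0,0,0,0,-0.105,100],[0,-1,0,0,-0.014,-0.105,100],[-1,-3,0,0,0,0,100],[-1.5,-3,0,0,0,0,100],[-1.5,-3,0,0,0,0,100]]]'
$p '[[[-1.5,-3,0,0,0,0,100],[-1.5,-3,1,0,0,0,100],[-1,-3,1.5,0,0,0,100],[0,-3,1.5,0,0,0,100],[0,0,0,0,0,0,100]]]'
python3 - <<'E'
from h import *
KP=cam('wrist'); im=snap('wrist','w1.png')
for t,z in [('lamp_stand',0),('carriage_grip',.058),('box_mouth',.102)]:
    print(t,[(np.round(r['uv']),round(r['confidence'],2),ray('wrist',r['uv'],z,KP)[:2].round(4)) for r in bot.mark_of('wrist',t)])
print(bot.get_obs()['tcp_rot'],bot.get_obs()['q'])
E
```

```text
time: 4.8
ee_pos: [0.4681, 0.2211, 0.352]
tcp_rot: [-179.8, 1.5, -178.4]
wrist_force: [0.1, 1.3, -0.5]
opening: 0.0854
time: 5.22
ee_pos: [0.5161, 0.0926, 0.3127]
tcp_rot: [-179.8, 1.7, -178.5]
wrist_force: [-1.6, -0.5, -0.4]
opening: 0.0857
lamp_stand [(array([436., 195.]), 0.91, array([0.5245, 0.2401]))]
carriage_grip [(array([ 13., 319.]), 0.43, array([ 0.6828, -0.2816]))]
box_mouth [(array([496., 221.]), 0.67, array([0.5278, 0.267 ]))]
[-179.90731543    1.91684391 -178.27875217] [ 10.87520922   1.72893286  14.08432063 100.47767543  -0.39639678
   9.14901591]
```

View pics/w1.png

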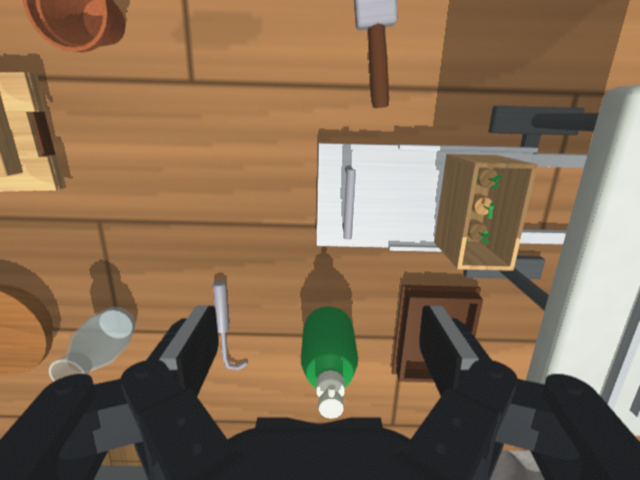

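```bash
python3 - <<'E'
from h import *
KP=cam('wrist')
im=cv2.imread('pics/w1.png')
for uv,z in [((351,168),.06),((347,238),.06),((349,203),.06),((318,143),.022),((318,246),.022),((454,158),.102),((540,164),.102),((464,269),.102),((515,266),.102),((328,405),.151)]: print(uv,ray('wrist',uv,z,KP).round(4))
bot.camera('top')
for t in ['mister','root_hook']: print(t,[(ray('top',r['uv'],0)[:2].round(3),round(r['confidence'],2)) for r in bot.mark_of('top',t)])
c=im[120:280,300:560]; cv2.imwrite('pics/w1c.png',cv2.resize(c,None,fx=3,fy=3,interpolation=cv2.INTER_CUBIC))
E
```

```text
(351, 168) [0.4871 0.1312 0.06  ]
(347, 238) [0.566  0.1315 0.06  ]
(349, 203) [0.5251 0.1313 0.06  ]
(318, 143) [0.4655 0.0954 0.022 ]
(318, 246) [0.5913 0.0992 0.022 ]
(454, 158) [0.4688 0.2227 0.102 ]
(540, 164) [0.4718 0.3042 0.102 ]
(464, 269) [0.5816 0.2515 0.102 ]
(515, 266) [0.5766 0.304  0.102 ]
(328, 405) [0.7189 0.1137 0.151 ]
mister [(array([0.719, 0.118]), 0.71)]
root_hook [(array([ 0.72 , -0.038]), 0.75)]
```

View pics/w1c.png

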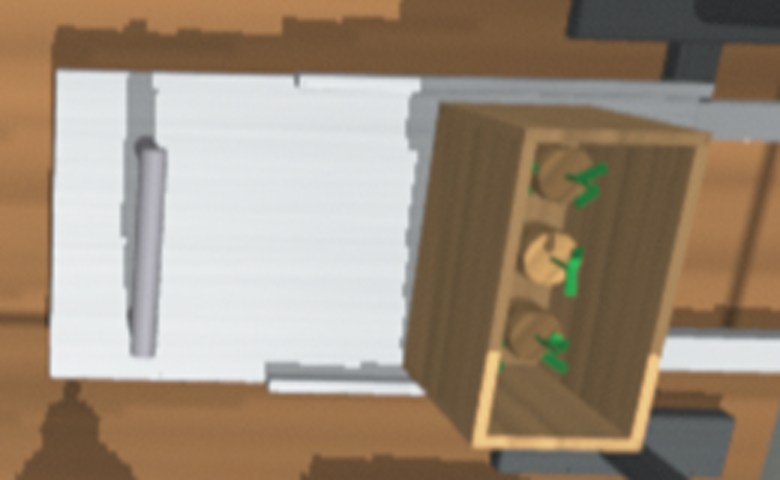

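```bash
python3 - <<'E'
from h import *
KP=cam('wrist')
def f(u,v,z): return ray('wrist',(300+u/3,120+v/3),z,KP)
for n,z,pts in [('rim',.102,[(527,128),(710,133),(640,450),(475,447)]),('handle',.058,[(151,148),(144,357)]),('tray',.022,[(56,70),(51,376)]),('traytop',.022,[(56,70),(420,80)])]:
  P=np.array([f(*p,z) for p in pts]); print(n,P.round(4).tolist(),P.mean(0).round(4)); 
  e=P[1:]-P[:-1]; print([ (np.linalg.norm(x).round(4),np.degrees(np.arctan2(x[1],x[0])).round(2)) for x in e])
E
```

```text
rim [[0.4723, 0.2442, 0.102], [0.472, 0.3017, 0.102], [0.581, 0.304, 0.102], [0.5817, 0.2463, 0.102]] [0.5267 0.274  0.102 ]
[(np.float64(0.0575), np.float64(90.3)), (np.float64(0.109), np.float64(1.19)), (np.float64(0.0576), np.float64(-89.29))]
handle [[0.4888, 0.1313, 0.058], [0.5679, 0.1336, 0.058]] [0.5283 0.1324 0.058 ]
[(np.float64(0.0791), np.float64(1.67))]
tray [[0.466, 0.0967, 0.022], [0.5905, 0.0986, 0.022]] [0.5283 0.0976 0.022 ]
[(np.float64(0.1246), np.float64(0.87))]
traytop [[0.466, 0.0967, 0.022], [0.4652, 0.2356, 0.022]] [0.4656 0.1661 0.022 ]
[(np.float64(0.1389), np.float64(90.31))]
```

```bash
cat >> h.py <<'E'
def go(x,y,z,yaw):
    T=tool(); G=R.from_euler('xyz',[180,0,yaw],degrees=True).as_matrix()
    print('pos',T[:3,3].round(4),'shift cm',(T[:3,:3].T@(np.array([x,y,z])-T[:3,3])*100).round(2),'rot',R.from_matrix(T[:3,:3].T@G).as_rotvec().round(4))
E
python3 -c "
from h import *
go(.528,.132,.12,-179)"
```

```text
pos [0.5161 0.0979 0.3159] shift cm [-0.64  3.41 19.61] rot [-0.0015  0.0337  0.0141]
```

```bash
p="python3 -m pendant"
$p '[[[0,0,0,0,0.034,0.014,100],[-0.4,1.2,3,0,0,0,100],[-0.4,1.2,3.5,0,0,0,100],[-0.4,1,3.5,0,0,0,100],[0,0,3.5,0,0,0,100]]]'
$p '[[[0,0,3.5,0,0,0,60],[0,0,2,0,0,0,60],[0,0,0,0,0,0,60]]]'
python3 -c "
from h import *
go(.528,.132,.058,-179)"
```

```text
time: 5.98
ee_pos: [0.5317, 0.1388, 0.1882]
tcp_rot: [179.8, 1.0, -178.7]
wrist_force: [0.9, -0.3, 0.9]
opening: 0.0855
time: 6.23
ee_pos: [0.5295, 0.1424, 0.1242]
tcp_rot: [179.9, 0.6, -178.3]
wrist_force: [-1.3, -0.4, 0.1]
opening: 0.0521
pos [0.5295 0.1424 0.1242] shift cm [ 0.24 -1.04  6.62] rot [0.0013 0.0105 0.0118]
```

```bash
p="python3 -m pendant"
$p '[[[0.1,-1,0,0,0.01,0.01,60],[0,0,0,0,0,0,60]]]'
python3 - <<'E'
from h import *
KP=cam('wrist'); im=snap('wrist','w2.png')
print([(np.round(r['uv']),round(r['confidence'],2),ray('wrist',r['uv'],.058,KP)[:2].round(4)) for r in bot.mark_of('wrist','carriage_grip')])
go(.528,.132,.058,-179)
E
```

```text
time: 6.4
ee_pos: [0.5281, 0.1332, 0.1251]
tcp_rot: [179.9, -0.1, -178.8]
wrist_force: [0.5, -0.6, -0.5]
opening: 0.0512
[(array([305., 267.]), 0.66, array([0.5271, 0.1258]))]
pos [0.529  0.1339 0.1262] shift cm [ 0.11 -0.2   6.81] rot [0.0021 0.0017 0.0041]
```

```bash
p="python3 -m pendant"
$p '[[[0.1,-0.5,2,0,0,0,60],[0,0,2.5,0,0,0,60],[0,0,2.2,0,0,0,60],[0,0,0,0,0,0,20],[0,0,0,0,0,0,0]]]' 40
$p '[[[0,0,0,0,0,0,0],[0,0,0,0,0,0,0],[0,0,0,0,0,0,0]]]'
python3 -c "
from h import *
go(.528,.132,.058,-179)"
```

```text
time: 6.92
ee_pos: [0.5345, 0.1298, 0.068]
tcp_rot: [179.7, 1.0, -178.8]
wrist_force: [-0.1, 0.2, 0.5]
opening: 0.0278
time: 7.17
ee_pos: [0.5352, 0.1296, 0.0705]
tcp_rot: [179.7, 1.1, -178.9]
wrist_force: [3.3, 1.0, -18.4]
opening: 0.0079
pos [0.5352 0.1296 0.0705] shift cm [0.74 0.25 1.24] rot [0.0055 0.0191 0.0021]
```

```bash
p="python3 -m pendant"
$p '[[[0,0,0,0,0,0,50],[0,0,0,0,0,0,50],[0.6,0,1.2,0,0.018,0,50],[0,0,0,0,0,0,50]]]' 40
python3 -c "
from h import *
go(.528,.13,.058,-179)"
```

```text
time: 7.5
ee_pos: [0.5309, 0.1304, 0.0614]
tcp_rot: [179.6, 0.3, -178.9]
wrist_force: [-0.1, -0.2, -1.1]
opening: 0.0426
pos [0.5309 0.1304 0.0614] shift cm [ 0.3  -0.03  0.34] rot [0.0074 0.0052 0.0026]
```

```bash
p="python3 -m pendant"
$p '[[[0.2,0,0.4,0.006,0.005,0,50],[0,0,0,0,0,0,0],[0,0,0,0,0,0,0],[0,0,0,0,0,0,0],[0,0,0,0,0,0,0]]]' 40
python3 -c "
from h import *
go(.528,.13,.058,-179)"
```

```text
time: 7.92
ee_pos: [0.5289, 0.1305, 0.0575]
tcp_rot: [180.0, 0.0, -178.8]
wrist_force: [0.4, -0.8, -1.7]
opening: 0.0089
pos [0.5289 0.1305 0.0575] shift cm [ 0.09 -0.05 -0.05] rot [0.0008 0.0003 0.0027]
```

```bash
p="python3 -m pendant"
$p '[[[0,-0.7,0,0,0,0,0],[0,-2,0,0,0,0,0],[0,-2,0,0,0,0,0],[0,-2,0,0,0,0,0],[0,-2,0,0,0,0,0]]]'
$p '[[[0,-1,0,0,0,0,0],[0,-1,0,0,0,0,0],[0,-0.5,0,0,0,0,0]]]'
python3 -c "
from h import *
go(.531,-.015,.058,-179)"
```

```text
time: 8.33
ee_pos: [0.5292, 0.0457, 0.0575]
tcp_rot: [179.5, -0.1, -178.4]
wrist_force: [-1.5, 4.3, 0.2]
opening: 0.0086
time: 8.58
ee_pos: [0.5293, 0.0175, 0.0575]
tcp_rot: [179.4, -0.2, -178.6]
wrist_force: [-0.9, 3.0, -0.2]
opening: 0.0083
pos [0.5293 0.0175 0.0575] shift cm [-0.09 -3.25 -0.09] rot [ 0.0103 -0.0027  0.0078]
```

Friction of about 3 N shows in the force reading, so the carriage is moving. I'll go on to the stop in small steps.

```bash
p="python3 -m pendant"
$p '[[[0,-1,0,0.01,0,0.007,0],[0,-0.8,0,0,0,0,0],[0,-0.6,0,0,0,0,0],[0,-0.5,0,0,0,0,0]]]'
$p '[[[0,-0.4,0,0,0,0,0],[0,-0.4,0,0,0,0,0]]]'
$p '[[[0,-0.4,0,0,0,0,0],[0,-0.4,0,0,0,0,0]]]'
```

```text
time: 8.92
ee_pos: [0.5294, -0.0117, 0.0575]
tcp_rot: [179.8, -0.2, -178.9]
wrist_force: [-2.7, 39.4, 1.9]
opening: 0.0087
time: 9.08
ee_pos: [0.5294, -0.0116, 0.0575]
tcp_rot: [178.6, -0.2, -178.5]
wrist_force: [-2.6, 28.8, 2.4]
opening: 0.0083
time: 9.25
ee_pos: [0.5295, -0.0116, 0.0575]
tcp_rot: [177.5, -0.2, -178.1]
wrist_force: [-2.1, 25.7, 1.8]
opening: 0.009
```

```bash
p="python3 -m pendant"
$p '[[[0,0,0,0,0,0,50],[0,0,0,0,0,0,50],[0,0,0,0,0,0,50],[0,0,-2,0,0,0,50],[0,0,-3,0,0,0,50]]]'
$p '[[[0,0,-3.5,0.03,0,0,100],[0,0,-3.5,0,0,0,100],[0,0,-3.5,0,0,0,100],[0,0,-3.5,0,0,0,100],[0,0,-3,0,0,0,100]]]'
python3 - <<'E'
from h import *
KP=cam('wrist'); im=snap('wrist','w3.png')
for t,z in [('carriage_grip',.058),('box_mouth',.102),('finger_bay',.017),('cover_bar',.056)]:
    print(t,[(np.round(r['uv']),round(r['confidence'],2),ray('wrist',r['uv'],z,KP)[:2].round(4)) for r in bot.mark_of('wrist',t)])
go(.5,-.1,.25,-179)
E
```

```text
time: 9.67
ee_pos: [0.5278, -0.0135, 0.1027]
tcp_rot: [177.6, -0.6, -177.9]
wrist_force: [0.3, 0.8, 0.7]
opening: 0.0424
time: 10.08
ee_pos: [0.5286, -0.0195, 0.2783]
tcp_rot: [179.7, -0.8, -178.0]
wrist_force: [0.7, -0.0, 0.4]
opening: 0.0851
carriage_grip [(array([325., 209.]), 0.86, array([ 0.5256, -0.0109]))]
box_mouth [(array([482., 225.]), 0.58, array([0.5255, 0.1276]))]
finger_bay [(array([127., 134.]), 0.6, array([ 0.4615, -0.2201])), (array([523., 349.]), 0.6, array([0.7084, 0.2502]))]
cover_bar [(array([ 71., 137.]), 0.56, array([ 0.4643, -0.2531]))]
pos [ 0.5287 -0.0193  0.2752] shift cm [ 3.1  -7.99  2.52] rot [ 0.0062 -0.0157  0.0166]
```

View pics/w3.png

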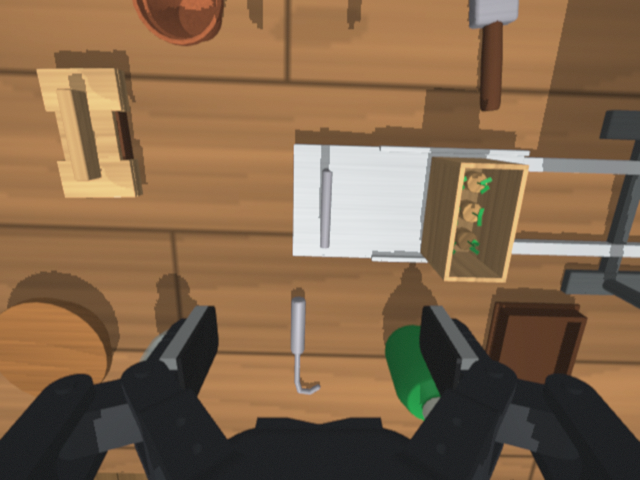

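The carriage is out against its stop, with the handle at (325,209) and the box rim corners near (461,161), (527,165), (508,283) and (446,279). The small nested pair is at (90,133), and its bay shows the darker inner lid. Next I'll go above the pair.

```bash
p="python3 -m pendant"
$p '[[[0.5,-2,0,0.006,-0.015,0.016,100],[1,-4,0,0,0,0,100],[1,-4,0,0,0,0,100],[1,-4,0.5,0,0,0,100],[1,-4,0.5,0,0,0,100]]]'
$p '[[[1,-3,0.5,0,0,0,100],[1,-2,0.5,0,0,0,100],[0,0,0,0,0,0,100],[0,0,0,0,0,0,100]]]'
python3 - <<'E'
from h import *
KP=cam('wrist'); im=snap('wrist','w4.png')
for t,z in [('inner_lid',0),('cover',.026),('finger_bay',.017),('cover_bar',.056)]:
    print(t,[(np.round(r['uv']),round(r['confidence'],2),ray('wrist',r['uv'],z,KP)[:2].round(4)) for r in bot.mark_of('wrist',t)])
go(.46,-.25,.2,-179)
E
```

```text
time: 10.75
ee_pos: [0.4865, -0.1987, 0.2576]
tcp_rot: [179.9, -0.5, -178.4]
wrist_force: [0.6, 0.0, -0.1]
opening: 0.0857
time: 11.08
ee_pos: [0.4616, -0.2583, 0.2388]
tcp_rot: [179.7, -1.2, -178.8]
wrist_force: [-0.1, -0.2, -0.4]
opening: 0.0856
inner_lid []
cover [(array([322., 215.]), 0.95, array([ 0.4618, -0.2537]))]
finger_bay [(array([353., 216.]), 0.78, array([ 0.4642, -0.2215]))]
cover_bar [(array([325., 224.]), 0.7, array([ 0.4631, -0.2509]))]
pos [ 0.4632 -0.2565  0.2407] shift cm [0.23 0.65 4.07] rot [ 0.0033 -0.0179  0.0066]
```

View pics/w4.png

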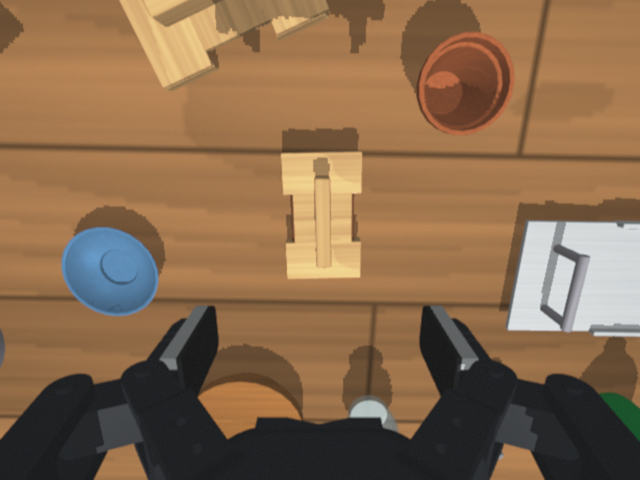

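```bash
python3 - <<'E'
from h import *
KP=cam('wrist')
im=cv2.imread('pics/w4.png'); cv2.imwrite('pics/w4c.png',cv2.resize(im[140:290,270:375],None,fx=4,fy=4,interpolation=cv2.INTER_CUBIC))
def rep(n,z,pts,KP):
  P=np.array([ray('wrist',p,z,KP) for p in pts]); e=P[1:]-P[:-1]
  print(n,P.mean(0).round(4),[(np.linalg.norm(x).round(4),np.degrees(np.arctan2(x[1],x[0])).round(2)) for x in e])
rep('roof',.032,[(281,153),(362,152),(360,277),(287,279)],KP)
rep('bar',.056,[(323,178),(324,267)],KP)
E
```

```text
roof [ 0.4662 -0.2512  0.032 ] [(np.float64(0.0747), np.float64(92.08)), (np.float64(0.1246), np.float64(2.54)), (np.float64(0.075), np.float64(-87.01))]
bar [ 0.4656 -0.2507  0.056 ] [(np.float64(0.0833), np.float64(2.27))]
```

View pics/w4c.png

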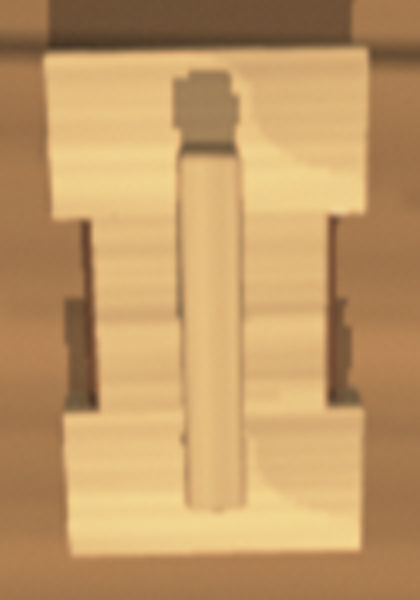

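The roof measures 75 × 125 mm, so this is the right cover. Its centre is at (0.466, −0.251) with a yaw of 2.4°, and the darker inner-lid edges show in both bays.

```bash
p="python3 -m pendant"
$p '[[[-0.3,0.55,1,0.003,-0.018,-0.02,100],[0,0,3,0,0,0,100],[0,0,3,0,0,0,100],[0,0,3,0,0,0,100],[0,0,0,0,0,0,100]]]'
python3 - <<'E'
from h import *
go(.466,-.251,.023,-177.6)
KP=cam('wrist'); bot.camera('wrist')
for t,z in [('cover',.026),('finger_bay',.017),('cover_bar',.056)]:
    print(t,[(np.round(r['uv']),round(r['confidence'],2),ray('wrist',r['uv'],z,KP)[:2].round(4)) for r in bot.mark_of('wrist',t)])
E
```

```text
time: 11.75
ee_pos: [0.4701, -0.2468, 0.1409]
tcp_rot: [-179.8, 0.5, -176.9]
wrist_force: [-0.9, 0.7, -0.1]
opening: 0.0854
pos [ 0.4701 -0.2468  0.1409] shift cm [ 0.53 -0.35 11.78] rot [-0.0035  0.0082  0.0113]
cover [(array([309., 229.]), 0.92, array([ 0.4614, -0.254 ]))]
finger_bay [(array([353., 229.]), 0.82, array([ 0.4626, -0.2217]))]
cover_bar [(array([309., 250.]), 0.56, array([ 0.4658, -0.2529]))]
```

```bash
p="python3 -m pendant"
$p '[[[0.5,-0.45,2,-0.003,0.008,0.011,100],[0,0,2.5,0,0,0,100],[0,0,2,0,0,0,100],[0,0,0,0,0,0,100]]]'
python3 -c "
from h import *
go(.465,-.2515,.023,-177.6)"
```

```text
time: 12.28
ee_pos: [0.4739, -0.2566, 0.0926]
tcp_rot: [-179.2, 1.3, -177.6]
wrist_force: [-0.4, 0.9, -0.6]
opening: 0.0857
pos [ 0.4739 -0.2566  0.0926] shift cm [1.02 0.64 6.93] rot [-0.0136  0.022  -0.0003]
```

```bash
p="python3 -m pendant"
$p '[[[0.85,0.5,0,-0.013,0.022,0,100],[0,0,0,0,0,0,100]]]'
python3 -c "
from h import *
go(.465,-.2515,.023,-177.6)"
```

```text
time: 12.45
ee_pos: [0.4656, -0.2521, 0.0961]
tcp_rot: [-179.9, 0.0, -177.6]
wrist_force: [0.1, 0.1, -1.4]
opening: 0.0854
pos [ 0.4656 -0.2521  0.0961] shift cm [0.07 0.07 7.31] rot [-0.0012  0.0009 -0.0002]
```

```bash
p="python3 -m pendant"
$p '[[[0.05,0.05,1.2,0,0,0,100],[0,0,1.2,0,0,0,100],[0,0,1.2,0,0,0,100],[0,0,1.2,0,0,0,100],[0,0,0,0,0,0,100]]]'
python3 -c "
from h import *
go(.465,-.2515,.023,-177.6)"
```

```text
time: 12.87
ee_pos: [0.4677, -0.2528, 0.049]
tcp_rot: [-179.7, 0.4, -177.6]
wrist_force: [-0.1, 1.1, -0.3]
opening: 0.0854
pos [ 0.4677 -0.2528  0.049 ] shift cm [0.28 0.16 2.6 ] rot [-0.005   0.0074 -0.0001]
```

```bash
p="python3 -m pendant"
$p '[[[0.28,0.16,0.8,-0.005,0.007,0,100],[0,0,0.8,0,0,0,100],[0.05,0.02,0.7,0,0.002,0,100],[0,0,0.3,0,0,0,100],[0,0,0,0,0,0,100]]]'
python3 -c "
from h import *
go(.465,-.2515,.023,-177.6)"
```

```text
time: 13.28
ee_pos: [0.4635, -0.2508, 0.0195]
tcp_rot: [179.9, -0.2, -177.6]
wrist_force: [-0.3, -0.5, 0.9]
opening: 0.0856
pos [ 0.4635 -0.2508  0.0195] shift cm [-0.14 -0.08 -0.35] rot [ 0.0012 -0.0037 -0.    ]
```

```bash
p="python3 -m pendant"
$p '[[[-0.14,-0.08,-0.3,0.001,-0.003,0,100],[0,0,0,0,0,0,60],[0,0,0,0,0,0,0],[0,0,0,0,0,0,0],[0,0,0,0,0,0,0]]]' 35
python3 -c "
from h import *
go(.465,-.2515,.023,-177.6)"
```

```text
time: 13.7
ee_pos: [0.4658, -0.2521, 0.0241]
tcp_rot: [-179.9, 0.1, -177.6]
wrist_force: [0.7, 0.2, -2.2]
opening: 0.0612
pos [ 0.4658 -0.2521  0.0241] shift cm [0.08 0.06 0.11] rot [-0.0011  0.0012 -0.0001]
```

```bash
p="python3 -m pendant"
$p '[[[0,0,0,0,0,0,0],[0,0,-0.6,0,0,0,0],[0,0,-1.2,0,0,0,0],[0,0,-1.8,0,0,0,0],[0,0,-1.8,0,0,0,0]]]' 
$p '[[[0,0,-2,0,0,0,0],[0,0,-2,0,0,0,0],[0,0,-2,0,0,0,0],[0,0,-2,0,0,0,0],[0,0,-1,0,0,0,0]]]' 
$p '[[[0,0,-0.5,0,0,0,0],[0,0,0,0,0,0,0]]]' 
python3 - <<'E'
from h import *
go(.465,-.2515,.2,-179)
KP=cam('wrist'); im=snap('wrist','w5.png')
for t,z in [('cover',.026),('finger_bay',.017),('cover_bar',.056)]:
    print(t,[(np.round(r['uv']),round(r['confidence'],2),ray('wrist',r['uv'],z+KP[1][2,3]*0+tool()[2,3]-.024,KP)[:2].round(4)) for r in bot.mark_of('wrist',t)])
E
```

```text
time: 14.12
ee_pos: [0.4634, -0.2507, 0.0776]
tcp_rot: [179.8, -0.3, -177.6]
wrist_force: [1.0, -1.1, -1.3]
opening: 0.0611
time: 14.53
ee_pos: [0.4635, -0.2507, 0.1785]
tcp_rot: [179.9, -0.1, -177.6]
wrist_force: [1.3, 0.4, -1.0]
opening: 0.0611
time: 14.7
ee_pos: [0.4644, -0.2511, 0.1874]
tcp_rot: [-179.9, 0.1, -177.6]
wrist_force: [-0.1, 0.0, -0.8]
opening: 0.061
pos [ 0.4644 -0.2511  0.1874] shift cm [-0.06 -0.05 -1.26] rot [-0.0014  0.0023  0.0245]
cover [(array([318., 330.]), 0.73, array([ 0.4627, -0.2509]))]
finger_bay [(array([391., 320.]), 0.97, array([ 0.4628, -0.2196]))]
cover_bar [(array([320., 386.]), 0.87, array([ 0.4653, -0.2501])), (array([393., 321.]), 0.32, array([ 0.4405, -0.2289]))]
```

View pics/w5.png

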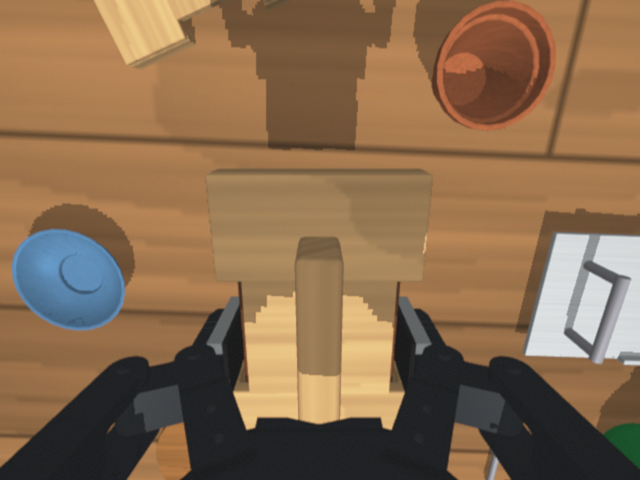

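```bash
python3 - <<'E'
from h import *
KP=cam('wrist'); T=tool(); b=T[2,3]-.024
for n,uv,z in [('front',(318,172),.032),('bay0',(242,281),.032),('bay0r',(397,281),.032),('bay1',(240,391),.032),('bay1r',(402,391),.032),('barfront',(319,242),.056),('frontL',(208,174),.032),('frontR',(432,174),.032)]:
  X=ray('wrist',uv,z+b,KP); print(n,(T[:3,:3].T@(X-T[:3,3])).round(4))
# box from w3.png : pose then
T3=np.eye(4);T3[:3,:3]=R.from_euler('xyz',[179.65,-.85,-178.05],degrees=True).as_matrix();T3[:3,3]=[.5287,-.0193,.2765]
c=bot.get_calibration('wrist'); KP3=(np.array(c['intrinsics']),T3@np.array(c['T_tool_cam']))
P=np.array([ray('wrist',p,.102,KP3) for p in [(461,161),(527,165),(508,283),(446,279)]]); print(P.round(4),P.mean(0))
e=P[[1,2,3,0]]-P; print([(np.linalg.norm(x).round(4),np.degrees(np.arctan2(x[1],x[0])).round(2)) for x in e])
E
```

```text
front [ 0.0652  0.0002 -0.0079]
bay0 [ 0.0265 -0.027  -0.008 ]
bay0r [ 0.0265  0.0286 -0.008 ]
bay1 [-0.0217 -0.0311 -0.008 ]
bay1r [-0.0218  0.0339 -0.008 ]
barfront [ 0.0493  0.0005 -0.0319]
frontL [ 0.0646 -0.0355 -0.0079]
frontR [ 0.0646  0.0373 -0.0079]
[[0.4707 0.0995 0.102 ]
 [0.4721 0.1555 0.102 ]
 [0.5798 0.1605 0.102 ]
 [0.5776 0.1021 0.102 ]] [0.52505451 0.12937505 0.102     ]
[(np.float64(0.056), np.float64(88.58)), (np.float64(0.1078), np.float64(2.65)), (np.float64(0.0584), np.float64(-92.17)), (np.float64(0.1069), np.float64(-178.59))]
```

```bash
p="python3 -m pendant"
$p '[[[0,1,-1,0,0,0.008,0],[-0.5,2,-1.5,0,0,0.008,0],[-0.5,2.5,-1.5,0,0,0.008,0],[-0.5,2.5,-1,0,0,0,0],[-0.5,2.5,0,0,0,0,0]]]' 
$p '[[[-0.5,2.5,0,0,0,0,0],[-0.5,2.5,0,0,0,0,0],[-0.5,2.5,0,0,0,0,0],[-0.5,2.5,0,0,0,0,0],[-0.5,2.5,0,0,0,0,0]]]' 
$p '[[[0,1.5,0,0,0,0,0],[0,0.5,0,0,0,0,0],[0,0,0,0,0,0,0],[0,0,0,0,0,0,0]]]' 
python3 - <<'E'
from h import *
go(.527,.128,.25,-179)
print(repr(tool()))
im=snap('wrist','w6.png');KP=cam('wrist'); print([(r['uv'],ray('wrist',r['uv'],.102,KP)) for r in bot.mark_of('wrist','box_mouth')])
cv2.imwrite('pics/w6c.png',cv2.resize(im[100:400,400:640,::-1],None,fx=2,fy=2,interpolation=cv2.INTER_CUBIC))
E
```

```text
time: 15.32
ee_pos: [0.4785, -0.1425, 0.233]
tcp_rot: [179.7, -0.6, -179.6]
wrist_force: [0.9, -0.1, -2.3]
opening: 0.0608
time: 15.73
ee_pos: [0.501, -0.0082, 0.2347]
tcp_rot: [179.7, -0.7, -179.7]
wrist_force: [-0.0, -0.7, -1.4]
opening: 0.0612
time: 16.07
ee_pos: [0.4994, 0.0188, 0.2343]
tcp_rot: [179.6, -0.9, -179.4]
wrist_force: [-0.0, 0.2, -1.7]
opening: 0.061
pos [0.4994 0.0188 0.2343] shift cm [-2.84 10.91 -1.54] rot [ 0.0067 -0.0159 -0.0076]
array([[-0.99982376, -0.00984892, -0.01598292,  0.49944367],
       [-0.00995292,  0.99992973,  0.0064402 ,  0.01876879],
       [ 0.01591837,  0.00659814, -0.99985152,  0.23432452],
       [ 0.        ,  0.        ,  0.        ,  1.        ]])
[([456.3, 270.2], array([0.52530915, 0.12882688, 0.102     ]))]
```

View pics/w6c.png

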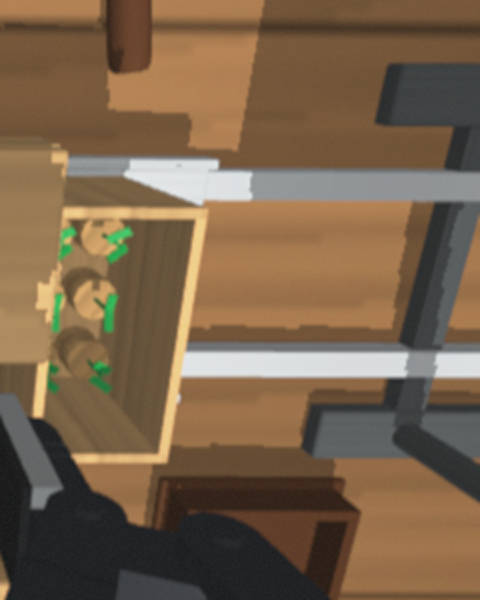

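```bash
python3 - <<'E'
from h import *
KP=cam('wrist')
for u,v in [(208,207),(168,463),(36,461),(64,207)]:
  print(ray('wrist',(400+u/2,100+v/2),.102,KP).round(4))
E
```

```text
[0.4719 0.1573 0.102 ]
[0.5804 0.1585 0.102 ]
[0.5797 0.1032 0.102 ]
[0.4723 0.1036 0.102 ]
```

```bash
p="python3 -m pendant"
$p '[[[0,1,0,0.006,-0.015,-0.003,0],[-0.5,2,0,0,0,0,0],[-0.5,2,1,0,0,0,0],[-0.5,2,1,0,0,0,0],[-0.5,1.5,1,0,0,0,0]]]' 
$p '[[[-0.5,1.2,1.5,0,0,0,0],[0,0,1,0,0,0,0],[0,0,0.5,0,0,0,0],[0,0,0,0,0,0,0]]]' 
python3 - <<'E'
from h import *
go(.5286,.1287,.14,-179.3)
E
```

```text
time: 16.58
ee_pos: [0.5201, 0.1011, 0.2067]
tcp_rot: [-180.0, 0.4, 180.0]
wrist_force: [-0.4, -0.3, -1.5]
opening: 0.061
time: 16.92
ee_pos: [0.5251, 0.1149, 0.1734]
tcp_rot: [-179.9, 0.4, 180.0]
wrist_force: [0.1, -1.2, -1.8]
opening: 0.061
pos [0.5251 0.1149 0.1734] shift cm [-0.32  1.38  3.34] rot [-0.0012  0.0075 -0.0127]
```

```bash
p="python3 -m pendant"
$p '[[[-0.2,0.8,0,0,0.007,-0.012,0],[-0.15,0.6,0,0,0,0,0],[0,0,0,0,0,0,0]]]' 
python3 - <<'E'
from h import *
go(.5286,.1287,.14,-179.3)
E
```

```text
time: 17.17
ee_pos: [0.5288, 0.1281, 0.175]
tcp_rot: [-179.9, 0.1, -179.5]
wrist_force: [-0.7, 0.4, -1.5]
opening: 0.0609
pos [0.5288 0.1281 0.175 ] shift cm [0.02 0.06 3.5 ] rot [-0.0011  0.0014 -0.0027]
```

```bash
p="python3 -m pendant"
$p '[[[0,0.05,1,0,0.001,-0.003,0],[0,0,1,0,0,0,0],[0,0,0.8,0,0,0,0],[0,0,0,0,0,0,0],[0,0,0,0,0,0,0]]]' 
python3 - <<'E'
from h import *
go(.5286,.1287,.129,-179.3)
E
```

```text
time: 17.58
ee_pos: [0.5293, 0.1283, 0.1451]
tcp_rot: [-179.9, 0.1, -179.3]
wrist_force: [-0.2, 0.5, -1.8]
opening: 0.0614
pos [0.5293 0.1283 0.1451] shift cm [0.08 0.04 1.61] rot [-0.0011  0.002   0.0002]
```

```bash
p="python3 -m pendant"
$p '[[[0.07,0.04,0.5,0,0.002,0,0],[0,0,0.5,0,0,0,0],[0,0,0.4,0,0,0,0],[0,0,0,0,0,0,0]]]' 
$p '[[[0.03,0,0.3,0,0.001,0,0],[0,0,0,0,0,0,0]]]' 
python3 - <<'E'
from h import *
go(.5286,.1287,.1225,-179.3)
print(bot.get_obs()['torque'])
im=snap('scene','s1.png')
cv2.imwrite('pics/s1c.png',cv2.resize(im[120:260,340:500,::-1],None,fx=4,fy=4,interpolation=cv2.INTER_CUBIC))
E
```

```text
time: 17.92
ee_pos: [0.5284, 0.1285, 0.1295]
tcp_rot: [-179.9, -0.0, -179.3]
wrist_force: [0.4, 0.4, -1.2]
opening: 0.0613
time: 18.08
ee_pos: [0.528, 0.1284, 0.1262]
tcp_rot: [-179.9, -0.1, -179.3]
wrist_force: [0.1, 0.2, -2.0]
opening: 0.0611
pos [0.528  0.1284 0.1262] shift cm [-0.06  0.03  0.37] rot [-0.0012 -0.0016 -0.0002]
[ 0.03423412  0.00898542 -0.02451861]
```

View pics/s1c.png

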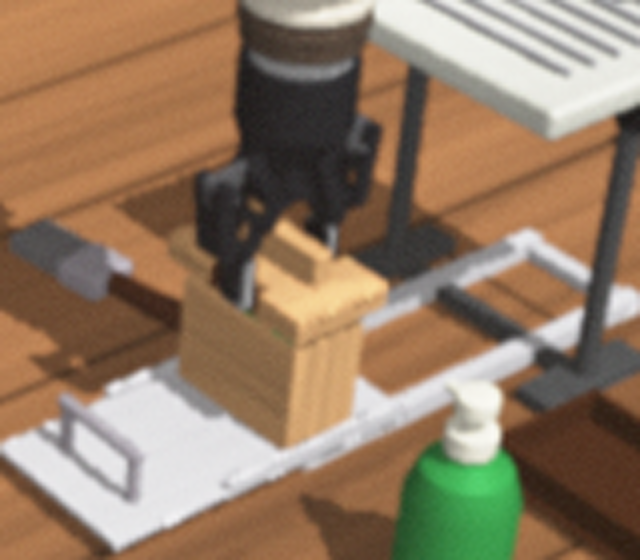

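The lid is right over the box and square to it, with no contact yet. I'll go on down in small steps.

```bash
p="python3 -m pendant"
$p '[[[-0.05,0.03,0.2,0,-0.001,0,0],[0,0,0.15,0,0,0,0],[0,0,0,0,0,0,0]]]' 
$p '[[[0,0,0.15,0,0,0,0],[0,0,0.15,0,0,0,0],[0,0,0,0,0,0,0]]]' 
$p '[[[0,0,0.15,0,0,0,0],[0,0,0.15,0,0,0,0],[0,0,0,0,0,0,0]]]' 
```

```text
time: 18.38
ee_pos: [0.5291, 0.1289, 0.1234]
tcp_rot: [-180.0, 0.1, -179.3]
wrist_force: [0.3, 0.8, -1.1]
opening: 0.0612
time: 18.63
ee_pos: [0.5292, 0.1289, 0.1203]
tcp_rot: [-180.0, 0.1, -179.3]
wrist_force: [0.3, -0.2, -1.9]
opening: 0.0611
time: 18.88
ee_pos: [0.5294, 0.129, 0.1176]
tcp_rot: [-180.0, 0.1, -179.3]
wrist_force: [-0.4, 0.5, -1.0]
opening: 0.0609
```

```bash
p="python3 -m pendant"
$p '[[[0.08,0,0.1,0,0.001,0,0],[0,0,0,0,0,0,0]]]' 
$p '[[[0,0,0.1,0,0,0,0],[0,0,0,0,0,0,0]]]' 
```

```text
time: 19.05
ee_pos: [0.5296, 0.129, 0.1178]
tcp_rot: [-180.0, 0.2, -179.3]
wrist_force: [-0.6, 0.8, -1.8]
opening: 0.061
time: 19.22
ee_pos: [0.5297, 0.129, 0.1177]
tcp_rot: [-180.0, 0.3, -179.3]
wrist_force: [-0.5, -1.1, -1.0]
opening: 0.0611
```

```bash
p="python3 -m pendant"
$p '[[[0.1,0,0.25,0,0.004,0,0],[0,0,0.1,0,0,0,0]]]' 
$p '[[[0,0,0.25,0,0,0,0],[0,0,0.15,0,0,0,0]]]' 
```

```text
time: 19.38
ee_pos: [0.53, 0.1291, 0.1175]
tcp_rot: [180.0, 0.4, -179.3]
wrist_force: [-4.1, -0.4, 3.4]
opening: 0.0609
time: 19.55
ee_pos: [0.53, 0.1291, 0.1175]
tcp_rot: [179.9, 0.5, -179.3]
wrist_force: [-4.3, -0.4, 8.4]
opening: 0.0613
```

```bash
p="python3 -m pendant"
$p '[[[0,0,0,0,0,0,100],[0,0,0,0,0,0,100],[0,0,0,0,0,0,100],[0,0,-0.5,0,-0.005,0,100],[0,0,-1,0,0,0,100]]]' 
$p '[[[0,0,-1.5,0,0,0,100],[0,0,-2,0,0,0,100],[0,0,-2,0,0,0,100],[0,0,-1,0,0,0,100],[0,0,0,0,0,0,100]]]' 
python3 - <<'E'
from h import *
go(.5286,.1287,.15,-179.3)
KP=cam('wrist'); im=snap('wrist','w7.png')
for t,z in [('cover',.120),('finger_bay',.111),('cover_bar',.150)]:
    print(t,[(np.round(r['uv']),round(r['confidence'],2),ray('wrist',r['uv'],z,KP)[:2].round(4)) for r in bot.mark_of('wrist',t)])
cv2.imwrite('pics/w7c.png',cv2.resize(im[100:,100:540,::-1],None,fx=1.5,fy=1.5,interpolation=cv2.INTER_CUBIC))
E
```

```text
time: 19.97
ee_pos: [0.5289, 0.129, 0.131]
tcp_rot: [180.0, 0.6, -179.3]
wrist_force: [0.6, -0.4, 0.3]
opening: 0.0853
time: 20.38
ee_pos: [0.5279, 0.1289, 0.2021]
tcp_rot: [180.0, 0.7, -179.3]
wrist_force: [0.1, 0.1, -0.5]
opening: 0.0856
pos [0.5279 0.1289 0.2021] shift cm [-0.   -0.03  5.21] rot [ 0.0007  0.0123 -0.0003]
cover [(array([316., 254.]), 0.62, array([0.5258, 0.1282]))]
finger_bay [(array([367., 254.]), 0.96, array([0.5285, 0.161 ]))]
cover_bar [(array([320., 278.]), 0.78, array([0.5279, 0.13  ]))]
```

View pics/w7c.png

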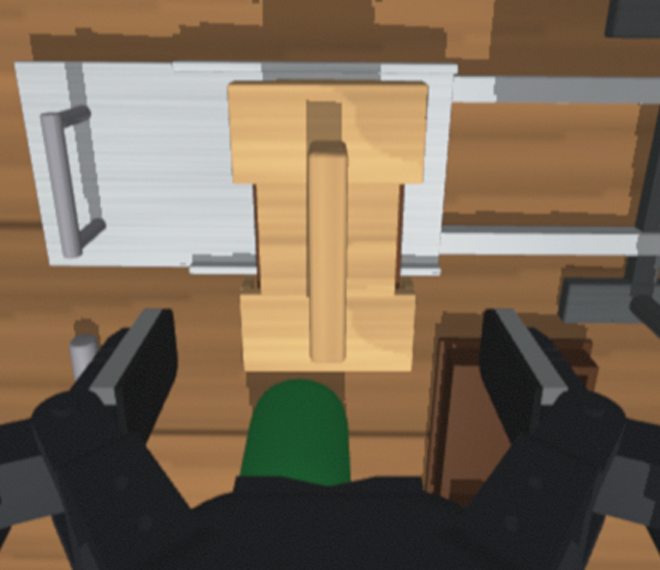

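```bash
python3 - <<'E'
from h import *
KP=cam('wrist')
f=lambda u,v,z: ray('wrist',(100+u/1.5,100+v/1.5),z,KP).round(4)
print('bar',f(327,153,.15),f(328,360,.15)); 
for z in (.126,.134): print('roof',z,[f(u,v,z)[:2] for u,v in [(229,85),(428,86),(413,369),(245,370)]])
go(.5275,.1292,.15,-179.3)
E
```

```text
bar [0.4837 0.1283 0.15  ] [0.5634 0.1297 0.15  ]
roof 0.126 [array([0.4644, 0.0927]), array([0.4639, 0.1646]), array([0.584 , 0.1669]), array([0.5854, 0.0939])]
roof 0.134 [array([0.4637, 0.0941]), array([0.4631, 0.1631]), array([0.5783, 0.1653]), array([0.5797, 0.0953])]
pos [0.5269 0.1287 0.1984] shift cm [-0.03  0.05  4.84] rot [-0.0004  0.0077 -0.0003]
```

```bash
p="python3 -m pendant"
$p '[[[0.2,0.03,1,0,0.007,0,50],[0,0,1,0,0,0,50],[0,0,1,0,0,0,50],[0,0,0.8,0,0,0,50],[0,0,0,0,0,0,50]]]' 
python3 -c "
from h import *
go(.525,.129,.151,-179.3)"
```

```text
time: 21.0
ee_pos: [0.5228, 0.1285, 0.1515]
tcp_rot: [-179.9, -0.4, -179.3]
wrist_force: [-1.0, 0.2, 0.1]
opening: 0.0429
pos [0.5228 0.1285 0.1515] shift cm [-0.22  0.05  0.05] rot [-0.002  -0.0068 -0.0003]
```

```bash
p="python3 -m pendant"
$p '[[[-0.2,0.05,0,-0.001,-0.006,0,50],[0,0,0,0,0,0,50]]]' 25
python3 -c "
from h import *
go(.525,.129,.151,-179.3)"
```

```text
time: 21.17
ee_pos: [0.5242, 0.1289, 0.1498]
tcp_rot: [-179.9, -0.2, -179.3]
wrist_force: [0.3, 0.0, 0.9]
opening: 0.0425
pos [0.5242 0.1289 0.1498] shift cm [-0.08  0.01 -0.12] rot [-0.0014 -0.0028 -0.0003]
```

```bash
p="python3 -m pendant"
$p '[[[0,0,-0.12,-0.001,-0.003,0,50],[0,0,0,0,0,0,25],[0,0,0,0,0,0,0],[0,0,0,0,0,0,0],[0,0,0,0,0,0,0]]]' 25
$p '[[[0,0,0,0,0,0,0]]]'
python3 -c "
from h import *
go(.525,.129,.151,-179.3)"
```

```text
time: 21.58
ee_pos: [0.5249, 0.129, 0.1528]
tcp_rot: [180.0, 0.2, -179.3]
wrist_force: [1.2, -0.0, -0.6]
opening: 0.0132
time: 21.67
ee_pos: [0.525, 0.1291, 0.153]
tcp_rot: [180.0, 0.2, -179.3]
wrist_force: [-0.6, 0.1, -0.1]
opening: 0.013
pos [0.525  0.1291 0.153 ] shift cm [ 0.   -0.01  0.2 ] rot [ 0.0003  0.0035 -0.0003]
```

```bash
p="python3 -m pendant"
$p '[[[0,0,0,0,0,0,0],[0,0,-0.2,0,0,0,0],[0,0,-0.4,0,0,0,0],[0,0,-0.5,0,0,0,0],[0,0,-0.5,0,0,0,0]]]' 40
python3 -c "
from h import *
go(.525,.129,.258,-179.3)"
```

```text
time: 22.08
ee_pos: [0.5245, 0.1289, 0.1693]
tcp_rot: [-180.0, 0.1, -179.3]
wrist_force: [0.6, -0.1, -0.8]
opening: 0.0124
pos [0.5245 0.1289 0.1693] shift cm [-0.07  0.01 -8.87] rot [-0.0001  0.0016 -0.0004]
```

```bash
p="python3 -m pendant"
$p '[[[-0.05,0,-0.8,0,0.001,0,0],[0,0,-1.2,0,0,0,0],[0,0,-1.5,0,0,0,0],[0,0,-1.5,0,0,0,0],[0,0,-1.3,0,0,0,0]]]'
$p '[[[0,0,-1,0,0,0,0],[0,0,-0.8,0,0,0,0],[0,0,-0.4,0,0,0,0],[0,0,0,0,0,0,0],[0,0,0,0,0,0,0]]]'
python3 - <<'E'
from h import *
go(.525,.129,.258,-179.3)
im=snap('scene','s2.png')
a=cv2.resize(im[80:260,340:520,::-1],(600,600),interpolation=cv2.INTER_CUBIC)
cv2.imwrite('pics/s2c.png',a)
E
```

```text
time: 22.5
ee_pos: [0.5244, 0.1288, 0.2375]
tcp_rot: [-180.0, -0.0, -179.3]
wrist_force: [0.6, -0.8, -0.9]
opening: 0.0128
time: 22.92
ee_pos: [0.5255, 0.129, 0.2681]
tcp_rot: [179.9, 0.4, -179.3]
wrist_force: [-0.2, 0.2, -1.8]
opening: 0.0126
pos [0.5255 0.129  0.2681] shift cm [ 0.06 -0.01  1.01] rot [ 0.0015  0.0072 -0.0004]
```

View pics/s2c.png

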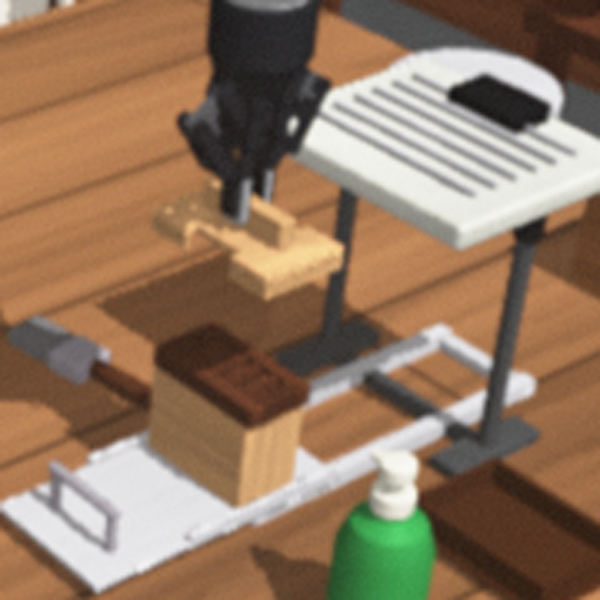

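The inner lid sits flush in the box, the cover is held level above it, and the carriage is out. I'll trim slightly and let it settle.

```bash
p="python3 -m pendant"
$p '[[[0.02,0,0.6,0.001,0.007,0,0],[0,0,0,0,0,0,0],[0,0,0,0,0,0,0]]]'
$p '[[[0,0,0,0,0,0,0],[0,0,0,0,0,0,0]]]'
python3 -c "
from h import *
go(.525,.129,.262,-179.3); print(bot.get_obs()['qd'].round(2))"
```

```text
time: 23.22
ee_pos: [0.5248, 0.1289, 0.2597]
tcp_rot: [-180.0, -0.2, -179.3]
wrist_force: [0.2, 0.6, -0.4]
opening: 0.0128
time: 23.38
ee_pos: [0.5245, 0.1289, 0.2584]
tcp_rot: [-180.0, -0.3, -179.3]
wrist_force: [-0.4, 0.3, 0.1]
opening: 0.013
pos [0.5245 0.1289 0.2584] shift cm [-0.05  0.01 -0.36] rot [-0.0007 -0.0052 -0.0004]
[ 0.02  0.15 -0.44 -0.12 -0.05 -0.05]
```

```bash
python3 -c "
from h import *
print(bot.job_done()); o=bot.get_obs(); print(o['time'],o['ee_pos'],o['tcp_rot'],o['opening'])"
```

```text
the job is handed in; nothing more can be done
None
the job is handed in; nothing more can be done
```

The job is done and handed in at about 23.4 s of the 72 s allowed; it gave no verdict.

- **Carriage:** I pulled it out by its handle until it met the stop. The pull force jumped to about 39 N and the handle stopped moving.
- **Lids:** I lifted the nested pair by the inner lid's edges and lowered it into the mouth. It went in freely and met the rim at the expected height (TCP 117.5 mm against 118 mm expected). I then let go and lifted the cover alone by its bar.
- **Last checks:** The last scene picture shows the inner lid flush in the box and the cover held above it. After a last 1 cm lowering, the cover was level to 0.3° and about 105 mm above where it had lain nested. Its skirts are therefore about 93 mm clear of the inner lid. The bar was gripped at 13 mm opening.

**What went wrong or disagreed:**
- Early on I turned the last joint the wrong way. It ran to the end of its range (179.9° of 180°), and the tool drifted over the lamp hood about 8 mm clear. I raised it and turned back, with no contact force showing.
- The first pinch on the carriage handle was about 12 mm too high and pulled on the wrist with 18 N; I opened and gripped it again lower down.
- While I pressed the lid home, a side force of about 4 N showed, which was gone once I let go.
- The network's mark for the carriage handle was about 6 mm from my own measurement, which the grip's opening covered.

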